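Set the drag marker of a bench pull gauge

ROBOT

A 6-joint arm with a two-finger parallel gripper is mounted at the origin on the work surface. World frame = base frame: x ahead of the robot, y to its left, z up, the work surface at z = 0. Lengths are in m, angles in rad, forces in N, time in s.
With the tool pointing down it reaches from about 0.325 to 0.775 m from the base axis. Payload 5.5 kg.
Tool frame: the origin (TCP) lies on the centre line of the jaws, within the pads' length; the fingertips stand 25 mm ahead of it and the grasp point (between the pads) lies 6 mm ahead of it; z points along the fingers, y is the line along which they close (so a half turn about z gives the same grasp; the last joint's range is limited). The gripper opens to 85 mm and grips with 20 to 120 N. Pads are 22 mm wide; open, the fingers measure 114 mm over their backs; the gripper's body (76 mm by 85 mm) begins 54 mm behind the grasp point. The pads swing forward as they close: fully open they stand 13 mm farther back than shut.
Start: joints at [-1.341, 0.091, 1.231, -0, 1.82, -0.057], TCP at [0.17, -0.576, 0.256] pointing down, gripper open.
Joint ranges: [-2.87, 2.87], [-0.86, 2.18], [0.17, 2.46], [-1.51, 4.65], [0.06, 2.69], [-2.65, 2.65]. Speed limits (rad/s): [2.57, 2.57, 3.01, 3.14, 3.14, 3.14].

INTERFACE

Orientations are given as a rotation vector (axis times angle).
In Python, from cell import read_state, camera, calibration, close_job, regions_of gives the robot as it stands. The module is installed in compiled form; this text tells all that it offers.
- The arm moves only by the shell command python3 -m jog 'ROWS' [OPENING] [FORCE]. ROWS is JSON, a list of rows, each a list of 4 numbers: the shift along the world's x, y, z in m, then the turn about the world's z in degrees. In form: [[x, y, z, turn], ...]. A call has 1 to 12 rows; each row is the pose to reach, as a shift and turn from the pose commanded when the call began; what a row does not reach only later rows make up. A row lasts 1/8 s, in which the tool goes at most 62.5 mm and 10.7 degrees, less where a joint would pass 70% of its speed; a pose out of reach is approached as far as the arm can. A call with a gripper value outside its range is refused whole. OPENING is the gripper command: -1 is shut, 1 is fully open, values between are in proportion, set as the call begins (- or left out, the last holds). The fingers move at their own pace and stop on an object; FORCE is the grip in N (left out, the last holds). Time passes only in rows, so rows that repeat a pose let the fingers close. It gives the time, the measured TCP pose, the force, the opening and the grip force at its end, in the units of the state.
- read_state(): the state, without advancing time (a new reading comes with each control period).
- camera(name): name is "scene" or "side" or "wrist"; returns the picture (420x560x3 uint8, red, green, blue); there is no depth.
- calibration(name): a dict with "mtx" (3x3 intrinsics, pixels), "view" (4x4, takes a point from world to camera coordinates). Camera axes: x right, y down, z forward; pixel columns grow to the right and rows downward; lengths in m; the calibration is good to about 2 mm. A picture is of the moment at which its call begins: read the wrist's pose just before it. calibration takes no time and is no camera call; for the wrist camera it gives the pose at the moment of the call.
- close_job(): hands the job in; it is judged then, once.
Trained networks look in the newest picture that a camera, given by its name, has taken for a name from the list of things; names that differ only in an ending like _2 or _b are one class to them, and where a whole thing is asked for, a point or a joint stands for the part that bears it (a point fixed in the world has none). Each returns a list of dicts, best first, with "score" (0 to 1); they miss things now and then, are a little off and sometimes report something else, mostly with a low value. They report only what shows in the picture. A call takes as long as a camera call.
- regions_of(camera, name): "region" (420x560 bool, what is visible of it) and "box" ([left, top, right, bottom] in pixels, round what is visible of it).
The state is a dict: "time_s": time; "q": joint angles; "joint_vel": joint speeds; "joint_torque": joint torques, N m; "tool_pos": TCP position; "tool_rot": TCP orientation; "ft_force": force on the tool from outside, world axes, zero at the start; "ft_torque": the same for the moment, N m; "opening": finger opening in m; "finger_force": force on a finger pad.
Only numpy, scipy, OpenCV 4.12 (cv2) and the standard library are available. Lean on these libraries where they do the work, as an engineer would, in place of code of your own. Each camera call takes 0.05 s, during which the arm holds its last target. There are 200 camera calls.

TASK

Take a reading on the sprung pull gauge. First slide the drag marker all the way back to zero, against the gauge's pusher arm, then pull the gauge out by its grip until the arm has pushed the marker level with the brass pointer, and hold it there for about a second. Then ease the grip fully home without letting it snap back, leaving the marker standing level with the pointer; let go, and leave the other things on the bench where they lie.

Things in the scene. Friction and masses are not known exactly. Their poses are not given: they have to be found in the camera images.
- gauge: Fixed grey base plate, 380 x 200 x 12 mm (x, y, z). Origin: centre of its underside, on the bench. Its +x is the pull (outward) direction. At y -45 mm: steel spring tube along x (48 mm diameter, x -180 to -60, top 69 mm above the bench), then the slide's rail. At y +55 mm: aluminium scale bar along x (x -60 to 180, top 30 mm above the bench), ticks 10 mm apart, first tick = zero.
- grip_center (a point): Centre of the sprung slide's black upright grip, 90 mm above the bench: rounded block 18 mm thick along the pull, 60 wide, 30 tall, on a stem over a carriage (40 x 40 mm, top 43 mm above the bench). Home: gauge x -5, y -45 mm, 46 mm clear of the tube's end. Pinch it from above, closing along the pull.
- pusher_face (a point): Outer (+x) face of the slide's thin steel pusher arm where it crosses the scale bar, behind the drag marker, 39 mm above the bench (arm top 43 mm). It lies 10 mm farther out along x than grip_center. When it touches the marker, marker_center is 8 mm beyond it (18 mm beyond grip_center); pulled out, it pushes the marker ahead of it.
- slide (a joint): How far the slide is pulled out of the spring tube, m: 0 = fully home, 0.150 = end of travel. The spring pulls it home with about 3 N at 0, growing 0.7 N per 10 mm (about 10 N at 0.100); it never stays out by itself, and snaps back fast if let go.
- marker_center (a point): Centre plane of the drag marker, 60 mm above the bench: upright steel fin 12 mm thick along the pull, 24 wide, top 75 mm above the bench with a black centre line, on a foot 14 x 34 mm (top 43 mm) riding the scale bar. At zero: gauge x +13, y +55 mm. Friction (1.5 N) keeps it where it is left; the arm only pushes it outward. Pinch it from above, closing along the pull, or push it.
- marker (a joint): How far the drag marker is out along the scale, m: 0 = zero (against the pusher arm of the slide when that is home), up to 0.145. At the start it stands at the last reading, beyond the pointer.
- index_tip (a point): Tip of the fixed brass pointer that marks the wanted reading: a block 22 x 14 mm, 30 tall, on the base plate beside the scale bar (top 42 mm above the bench), its V tip pointing at the bar across the pull. Same axes as the gauge. The marker is level with it when marker_center has the same x along the gauge.
- bearing: Bystander: loose steel bearing ring, 62 mm across, 18 mm high, lying past the outer end of the gauge. Origin: centre of its underside.
- wrench: Bystander: loose wrench, 190 mm long, flat on the bench on the +y side of the gauge. Origin: on its underside.
- oil_can: Bystander: grey can, 66 mm diameter, 100 mm tall, behind the tube end of the gauge. Origin: centre of its underside.
- piston: Bystander: aluminium piston, 72 mm diameter, 66 mm tall, past the outer end of the gauge. Origin: centre of its underside.

How it is judged:
By the outcome, as a careful person would: the job done as asked, in the order asked, and still so for the second after the job is handed in, with the robot touching nothing.
It also fails if it takes over 43 s, if anything falls off the work surface, if the arm or the gripper's body presses on something with over 40 N, if the wrist force passes 120 N, or if a joint passes its speed limit or range.

## Working session

There is one attempt and no reset: what is moved stays moved. The work goes in short steps, Python scripts to look and compute and a shell command to move; the robot and the scene stay as the last step left them, time stands still between calls to the robot, and variables do not carry over. Pictures are saved under pics/ and viewed, at most 10 in all, crops included, and the job is handed in when it is done.

```bash
mkdir -p pics; cat > h.py <<'E'
import numpy as np, cv2
from cell import *
def unproj(name,u,v,z,c=None):
    c=c or calibration(name); K=np.array(c["mtx"]);V=np.array(c["view"])
    d=V[:3,:3].T@np.linalg.inv(K)@np.array([u,v,1.]); o=-V[:3,:3].T@V[:3,3]
    return o+d*(z-o[2])/d[2]
def proj(c,P):
    K=np.array(c["mtx"]);V=np.array(c["view"]); p=K@(V[:3,:3]@np.array(P)+V[:3,3]); return p[:2]/p[2]
def save(name,fn):
    im=camera(name); cv2.imwrite("pics/"+fn,cv2.cvtColor(im,cv2.COLOR_RGB2BGR)); return im
E
python3 - <<'E'
from h import *
ims=[]
for n in["scene","side"]:
    im=save(n,n+"1.png")
    for t in["gauge","grip_center","pusher_face","marker_center","index_tip"]:
        r=regions_of(n,t)
        for k in r[:2]:
            ys,xs=np.nonzero(k["region"]); print(n,t,round(k["score"],2),np.round(k["box"]),xs.mean().round(1),ys.mean().round(1))
print(read_state())
E
```

```text
scene gauge 0.85 [146. 186. 335. 291.] 248.3 243.0
scene grip_center 0.97 [228. 183. 273. 254.] 248.9 215.4
scene pusher_face 0.67 [233. 187. 273. 251.] 249.2 215.8
scene marker_center 0.62 [231. 188. 269. 250.] 249.2 214.1
scene marker_center 0.34 [147. 188. 336. 292.] 247.6 243.1
side gauge 0.83 [219. 153. 343. 271.] 281.8 213.1
side gauge 0.46 [267. 184. 310. 213.] 295.7 198.1
side pusher_face 0.91 [262. 187. 311. 213.] 296.0 198.0
side pusher_face 0.56 [219. 152. 343. 270.] 281.8 213.3
{'time_s': 0.6, 'q': array([-1.34068988e+00,  9.10777248e-02,  1.23066908e+00, -1.53439035e-05,
        1.81978364e+00, -5.67046102e-02]), 'joint_vel': array([-0.00113964, -0.00099533, -0.00015862,  0.00058238,  0.00076852,
        0.00034611]), 'joint_torque': array([ 2.27256915e-04, -4.58129740e+01, -4.17855406e+01, -2.20255160e-04,
        5.78084910e-04,  5.18568143e-06]), 'tool_pos': array([ 0.16973383, -0.5755175 ,  0.25630603]), 'tool_rot': array([ 3.10928256e+00,  4.48964246e-01, -1.48098671e-05]), 'ft_force': array([-0.17522172,  0.68398112, -0.36228649]), 'ft_torque': array([ 0.01644379,  0.00936924, -0.06193225]), 'finger_force': 0.0, 'opening': 0.08518039304284085}
```

View pics/scene1.png

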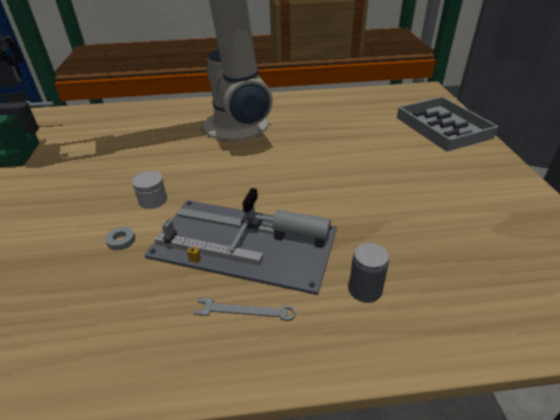

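View pics/side1.png

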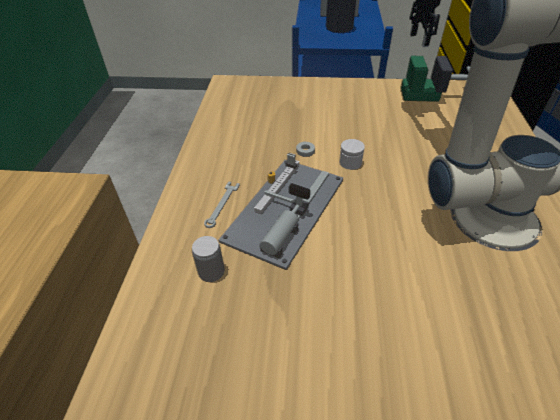

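The scene picture shows the plate with corners near (187,203), (150,254), (322,287) and (337,237). The marker is at (168,229), the pointer at (193,254), the grip at (250,200), and the tube is on the right. The side view agrees: marker at (291,159), pointer at (271,176), grip at (300,191).

```bash
python3 - <<'E'
from h import *
for n,pts in {"scene":[("c",187,203,.012),("c",150,254,.012),("c",322,287,.012),("c",337,237,.012),("grip",250,200,.09),("mark",169,223,.075),("ptr",194,250,.042)],
 "side":[("c",302,163,.012),("c",343,180,.012),("c",288,266,.012),("c",221,242,.012),("grip",300,191,.09),("mark",292,154,.075),("ptr",272,172,.042)]}.items():
    for t,u,v,z in pts: print(n,t,unproj(n,u,v,z)[:2].round(3))
E
```

```text
scene c [ 0.426 -0.13 ]
scene c [ 0.596 -0.197]
scene c [0.733 0.148]
scene c [0.597 0.208]
scene grip [0.538 0.024]
scene mark [ 0.574 -0.147]
scene ptr [ 0.628 -0.098]
side c [ 0.537 -0.191]
side c [ 0.411 -0.117]
side c [0.553 0.213]
side c [0.731 0.148]
side grip [0.534 0.026]
side mark [ 0.566 -0.152]
side ptr [ 0.622 -0.105]
```

```bash
python3 -m jog '[[0.04,0.04,0,-4],[0.08,0.08,0,-8],[0.12,0.12,0,-12],[0.16,0.16,0,-16],[0.2,0.2,0,-20],[0.24,0.24,0,-24],[0.28,0.28,0,-28],[0.32,0.32,0,-32],[0.36,0.36,0,-36],[0.4,0.4,0,-38],[0.42,0.42,0,-38],[0.42,0.44,0,-38]]' -1 30; python3 - <<'E'
from h import *
print(read_state()["tool_pos"],calibration("wrist")["view"])
save("wrist","w1.png")
for t in["grip_center","pusher_face","marker_center","index_tip"]:
  for k in regions_of("wrist",t)[:2]: print(t,round(k["score"],2),np.round(k["box"]))
E
```

```text
time_s: 2.1
tool_pos: [0.5904, -0.1342, 0.2554]
tool_rot: [-3.086, 0.586, 0.002]
ft_force: [0.4, -0.7, -0.1]
opening: -0.0001
finger_force: 0.0
[ 0.59038268 -0.13421157  0.2554011 ] [[-3.66286569e-01 -9.30501914e-01  5.81765829e-04  9.17289099e-02]
 [-8.98662498e-01  3.53915185e-01  2.59132701e-01  5.44318297e-01]
 [-2.41329370e-01  9.43940168e-02 -9.65841553e-01  5.32740472e-01]
 [ 0.00000000e+00  0.00000000e+00  0.00000000e+00  1.00000000e+00]]
grip_center 0.73 [132. 187. 198. 299.]
pusher_face 0.73 [134. 187. 199. 304.]
marker_center 0.79 [293. 180. 313. 218.]
index_tip 0.68 [232. 163. 253. 183.]
```

View pics/w1.png

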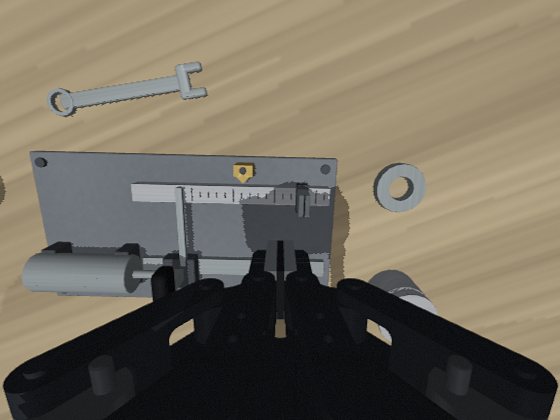

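The wrist view shows the whole plate: far edge from (31,151) to (338,158), pointer tip near (243,183), marker near (302,198), pusher arm at x≈181 crossing the bar, and grip at (163,285). A zoom will give finer pixel positions.

```bash
python3 - <<'E'
import cv2
im=cv2.imread("pics/w1.png")[155:225,160:340]
cv2.imwrite("pics/w1c.png",cv2.resize(im,None,fx=4.4,fy=4.4,interpolation=cv2.INTER_CUBIC))
from h import *
p=[unproj("wrist",*q,.012) for q in[(31,151),(338,158)]]
d=p[1]-p[0]; print(p,np.linalg.norm(d),np.degrees(np.arctan2(d[1],d[0])))
E
```

```text
[array([0.73965856, 0.13369144, 0.012     ]), array([ 0.59244844, -0.21474559,  0.012     ])] 0.37825809200335264 -112.90342686181303
```

View pics/w1c.png

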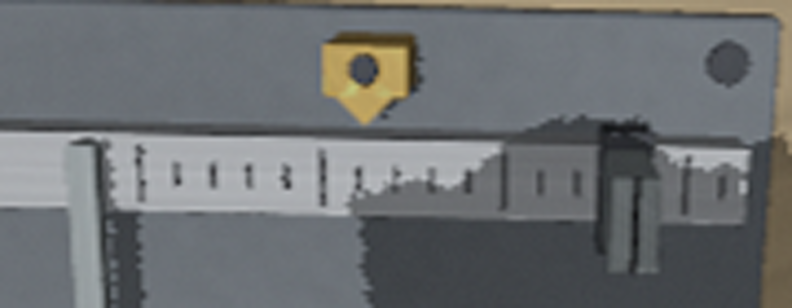

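```bash
python3 - <<'E'
from h import *
a=np.radians(-112.9); ex=np.array([np.cos(a),np.sin(a)]); ey=np.array([-ex[1],ex[0]])
P={n:unproj("wrist",160+u/4.4,155+v/4.4,z)[:2] for n,u,v,z in[("tip",364,122,.042),("arm",101,165,.043),("mark",635,225,.075),("t0",140,172,.03),("t5",322,177,.03),("t10",504,180,.03),("t15",686,187,.03)]}
o=P["mark"]
for n,p in P.items(): print(n,p.round(4),((p-o)@ex).round(4),((p-o)@ey).round(4))
t=P["t15"]-P["t0"];print(np.degrees(np.arctan2(t[1],t[0])))
print(read_state()["tool_rot"])
E
```

```text
tip [ 0.611  -0.0982] -0.0697 0.0179
arm [ 0.6262 -0.0289] -0.1394 0.005
mark [ 0.5673 -0.1554] 0.0 0.0
t0 [ 0.6196 -0.0329] -0.1332 0.0004
t5 [ 0.5997 -0.0791] -0.0829 0.0001
t10 [ 0.5804 -0.1255] -0.0326 0.0004
t15 [ 0.56   -0.1717] 0.0179 -0.0004
-113.23130644434798
[ 3.08526196e+00 -5.89117049e-01  1.02811463e-03]
```

```bash
python3 -m jog '[[-0.036,-0.052,-0.05,-1.5],[-0.036,-0.052,-0.1,-1.5],[-0.036,-0.052,-0.15,-1.5],[-0.036,-0.052,-0.176,-1.5],[-0.036,-0.052,-0.176,-1.5]]'
python3 -m jog '[[0.006,0.014,0,0],[0.012,0.028,0,0],[0.018,0.042,0,0],[0.024,0.056,0,0],[0.030,0.070,0,0],[0.036,0.084,0,0],[0.041,0.097,0,0],[0.045,0.107,0,0],[0.049,0.115,0,0],[0.049,0.115,0,0]]'
```

```text
time_s: 2.98
tool_pos: [0.5515, -0.1881, 0.0777]
tool_rot: [-3.077, 0.631, 0.008]
ft_force: [-1.0, 0.2, 1.2]
opening: -0.0001
finger_force: 0.0
time_s: 4.22
tool_pos: [0.6028, -0.0716, 0.0799]
tool_rot: [-3.078, 0.627, 0.001]
ft_force: [-0.2, -0.0, 0.1]
opening: -0.0002
finger_force: 0.0
```

```bash
python3 -m jog '[[0.002,0.0046,0,0],[0.004,0.0092,0,0],[0.0055,0.0125,0,0],[0.007,0.0161,0,0],[0.007,0.0161,0,0]]'; python3 -m jog '[[0.0004,0.0009,0,0],[0.0008,0.0018,0,0],[0.0008,0.0018,0,0]]'; python3 - <<'E'
from h import *
im=save("wrist","w2.png"); 
cv2.imwrite("pics/w2.png",cv2.resize(cv2.cvtColor(im,cv2.COLOR_RGB2BGR)[130:330,140:400],None,fx=3,fy=3,interpolation=cv2.INTER_CUBIC))
E
```

```text
time_s: 4.85
tool_pos: [0.61, -0.056, 0.0803]
tool_rot: [-3.078, 0.627, -0.001]
ft_force: [0.4, -0.2, 0.3]
opening: 0.0
finger_force: 0.0
time_s: 5.22
tool_pos: [0.6106, -0.0547, 0.0804]
tool_rot: [3.078, -0.628, 0.0]
ft_force: [-0.6, -1.8, 0.2]
opening: -0.0002
finger_force: 0.6
```

View pics/w2.png

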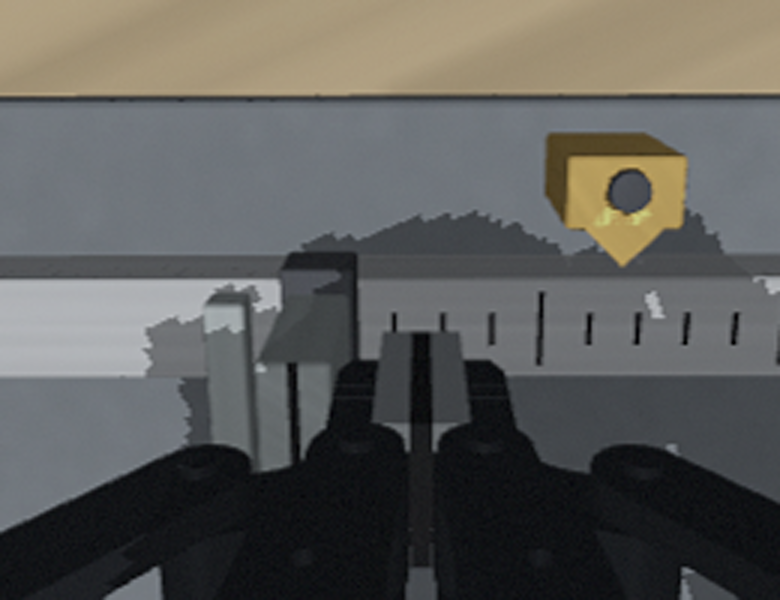

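The fingers touch the marker. A gap of about 6 mm is left between the arm's face (250) and the marker's foot (282).

```bash
python3 -m jog '[[0.001,0.0023,0,0],[0.002,0.0046,0,0],[0.002,0.0046,0,0]]'; for i in 1 2; do python3 -m jog '[[0.0004,0.0009,0,0],[0.0004,0.0009,0,0]]' | grep -E 'pos|force'; done
```

```text
time_s: 5.65
tool_pos: [0.6127, -0.0497, 0.0804]
tool_rot: [-3.078, 0.628, -0.001]
ft_force: [-0.4, 0.1, 0.0]
opening: 0.0001
finger_force: 0.2
tool_pos: [0.613, -0.0492, 0.0804]
ft_force: [-1.1, -1.1, 0.4]
finger_force: 1.0
tool_pos: [0.613, -0.0491, 0.0804]
ft_force: [-2.6, -5.1, 1.4]
finger_force: 2.7
```

```bash
python3 -m jog '[[0.0004,0.0009,0,0],[0.0004,0.0009,0,0]]' | grep -E 'pos|force'; python3 -m jog '[[-0.006,-0.014,0,0],[-0.008,-0.018,0.04,0],[-0.03,0,0.1,0],[-0.05,0.03,0.12,0],[-0.05,0.04,0.12,0],[-0.05,0.04,0.12,0]]' 1; python3 - <<'E'
from h import *
im=save("wrist","w3f.png"); np.savez("w3",**calibration("wrist"))
print([(k["score"],k["box"]) for t in("grip_center","marker_center","index_tip") for k in regions_of("wrist",t)[:1]])
cv2.imwrite("pics/w3.png",cv2.resize(cv2.cvtColor(im,cv2.COLOR_RGB2BGR)[140:340,130:390],None,fx=3,fy=3,interpolation=cv2.INTER_CUBIC))
E
```

```text
tool_pos: [0.6131, -0.0489, 0.0804]
ft_force: [-4.5, -6.4, 2.1]
finger_force: 4.1
time_s: 7.15
tool_pos: [0.5637, -0.0069, 0.1992]
tool_rot: [-3.078, 0.626, 0.001]
ft_force: [-0.1, -1.0, -0.6]
opening: 0.0855
finger_force: 0.0
[(0.92, [206.3, 123.2, 284.4, 292.2]), (0.88, [271.9, 111.0, 288.7, 150.8]), (0.9, [332.0, 87.5, 363.0, 116.8])]
```

View pics/w3.png

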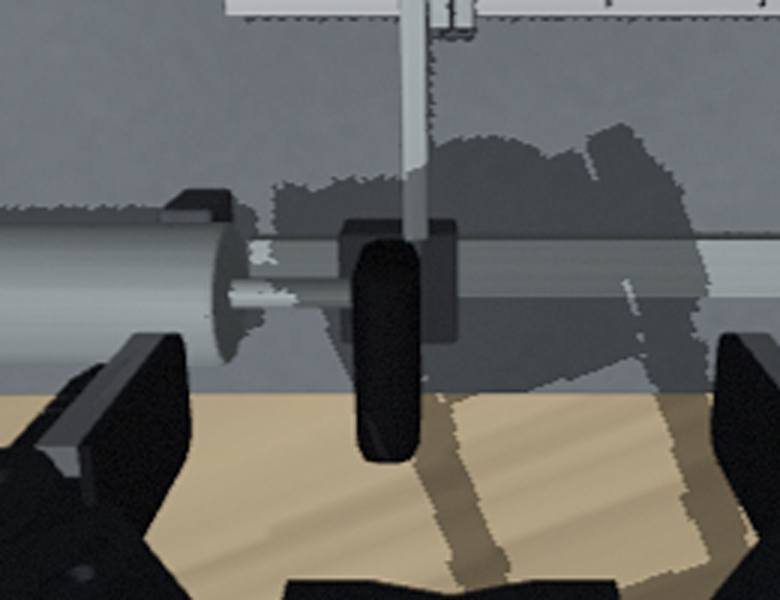

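The grip's top is centred at about pixel (259,257), and the marker stands right beside the arm at about (281,145).

```bash
python3 - <<'E'
from h import *
im=cv2.imread("pics/w3f.png")[75:165,220:420]
cv2.imwrite("pics/w3c.png",cv2.resize(im,None,fx=4,fy=4,interpolation=cv2.INTER_CUBIC))
c=dict(np.load("w3.npz")); print(unproj("wrist",258.7,257,.105,c), read_state()["tool_pos"])
E
```

```text
[0.54078613 0.02093753 0.105     ] [ 0.56357884 -0.00798117  0.19838194]
```

View pics/w3c.png

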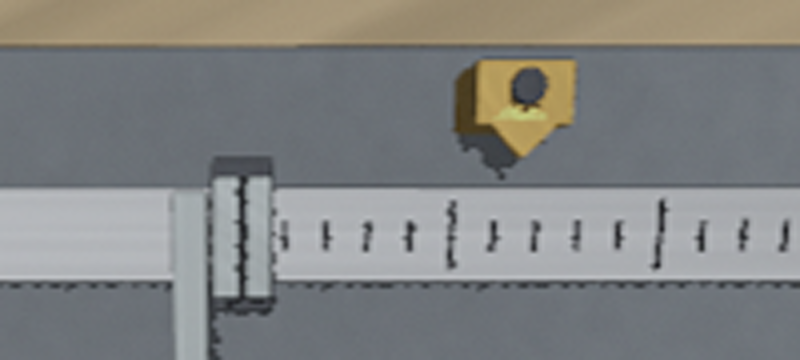

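```bash
python3 - <<'E'
from h import *
c=dict(np.load("w3.npz")); a=np.radians(-113.1); ex=np.array([np.cos(a),np.sin(a)])
m=unproj("wrist",280.75,133.75,.075,c)[:2];t=unproj("wrist",350.5,114.25,.042,c)[:2]
t0=unproj("wrist",220+284/4,75+235/4,.03,c)[:2];t1=unproj("wrist",220+451/4,75+235/4,.03,c)[:2]
arm=unproj("wrist",220+210/4,75+235/4,.043,c)[:2]
for p in(m,t0,t1,arm): print(p.round(4),((t-p)@ex).round(4))
E
python3 -m jog '[[-0.026,0.029,0,0],[-0.026,0.029,-0.05,0],[-0.026,0.029,-0.102,0],[-0.026,0.029,-0.102,0],[-0.026,0.029,-0.102,0]]'
python3 -m jog '[[0,0,0,0],[0,0,0,0],[0,0,0,0],[0,0,0,0],[0,0,0,0],[0,0,0,0]]' -1 60
```

```text
[ 0.6206 -0.032 ] 0.063
[ 0.6161 -0.0409] 0.053
[ 0.6005 -0.0777] 0.0131
[ 0.6231 -0.025 ] 0.0704
time_s: 7.98
tool_pos: [0.5385, 0.0213, 0.0999]
tool_rot: [-3.078, 0.629, -0.002]
ft_force: [-0.1, 0.5, 0.4]
opening: 0.0854
finger_force: 0.0
time_s: 8.72
tool_pos: [0.5382, 0.0221, 0.099]
tool_rot: [-3.077, 0.627, -0.002]
ft_force: [0.6, 3.1, 3.9]
opening: 0.017
finger_force: 59.9
```

```bash
python3 -m jog '[[-0.002,-0.0046,0,0],[-0.005,-0.0115,0,0],[-0.008,-0.0184,0,0],[-0.011,-0.0258,0,0],[-0.014,-0.0329,0,0],[-0.017,-0.0399,0,0],[-0.02,-0.0469,0,0],[-0.0225,-0.0528,0,0],[-0.0225,-0.0528,0,0],[-0.0225,-0.0528,0,0]]'; python3 - <<'E'
from h import *
print(calibration("wrist")["view"][2])
im=save("wrist","w4f.png"); np.savez("w4",**calibration("wrist"))
b=cv2.cvtColor(im,cv2.COLOR_RGB2BGR)
print([(round(k["score"],2),k["box"]) for t in("marker_center","index_tip") for k in regions_of("wrist",t)[:1]])
cv2.imwrite("pics/w4.png",cv2.resize(b[0:150,200:400],None,fx=4,fy=4,interpolation=cv2.INTER_CUBIC))
E
```

```text
time_s: 9.98
tool_pos: [0.516, -0.0303, 0.099]
tool_rot: [-3.076, 0.627, -0.003]
ft_force: [3.5, 6.4, 3.5]
opening: 0.0172
finger_force: 59.8
[-0.23505947  0.1022367  -0.96658921  0.35102472]
[(0.62, [298.7, 26.1, 338.7, 108.0]), (0.75, [297.5, 0.0, 343.7, 41.0])]
```

View pics/w4.png

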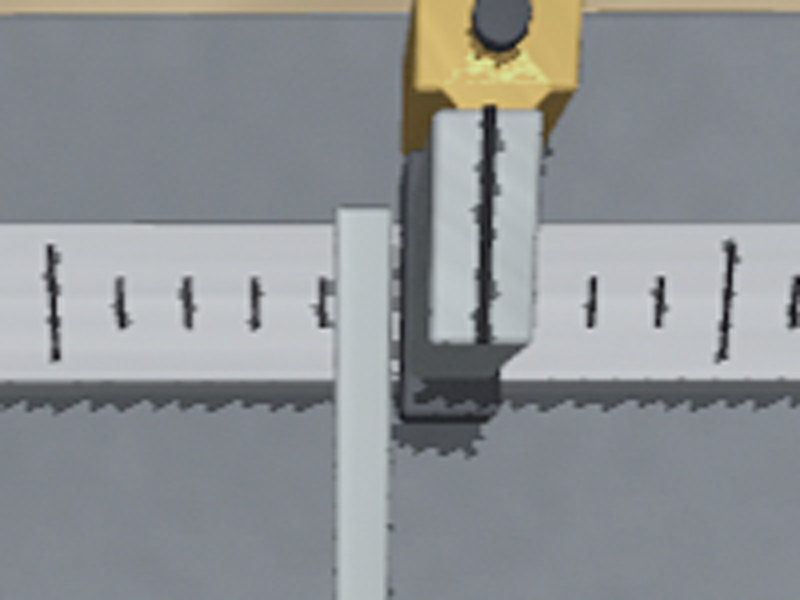

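The marker line is at (487,200) in the crop. The pointer's top edges are at 415 and 580 (row 87), so it is a few mm short of level.

```bash
python3 - <<'E'
from h import *
c=dict(np.load("w4.npz"))
u=lambda x,y,z:unproj("wrist",200+x/4,y/4,z,c)[:2]
l=[u(489,110,.075),u(484,340,.075)]; d=l[1]-l[0]; print(np.degrees(np.arctan2(d[1],d[0])),np.linalg.norm(d))
for a in np.radians([-112.9,-113.2]):
  ex=np.array([np.cos(a),np.sin(a)]); m=(l[0]+l[1])/2
  pl,pr=u(415,87,.042),u(580,87,.042); t=(pl+pr)/2
  print(np.linalg.norm(pr-pl),(t-m)@ex,(t-u(391,300,.043))@ex-.008,(u(733,300,.03)-m)@ex,(t-u(726,300,.03))@ex,(u(53,300,.03)-t)@ex)
E
```

```text
157.72613896424468 0.023304069360112076
0.022031544573761302 0.005131808312618644 0.005915129027617415 0.04282631548406604 -0.036653372264222404 -0.06356646084982609
0.022031544573761302 0.005003720781337388 0.005776773007688831 0.042824859702843374 -0.03678000527606198 -0.06343970637872129
```

```bash
python3 -m jog '[[-0.001,-0.0023,0,0],[-0.002,-0.0046,0,0],[-0.002,-0.0046,0,0]]'; python3 - <<'E'
from h import *
im=save("wrist","w5f.png"); np.savez("w5",**calibration("wrist"))
s=save("scene","s5.png")
b=cv2.cvtColor(im,cv2.COLOR_RGB2BGR)
cv2.imwrite("pics/w5.png",cv2.resize(b[0:120,240:400],None,fx=5,fy=5,interpolation=cv2.INTER_CUBIC))
E
```

```text
time_s: 10.5
tool_pos: [0.5141, -0.0347, 0.099]
tool_rot: [-3.076, 0.626, -0.004]
ft_force: [4.0, 7.4, 4.2]
opening: 0.0173
finger_force: 59.8
```

View pics/w5.png

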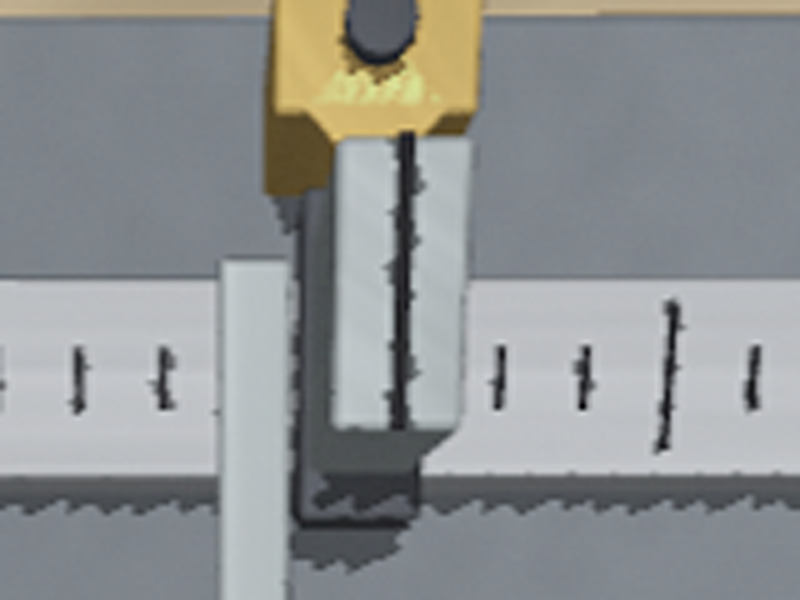

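The marker line runs from (407,135) to (399,428). The pointer's edges are at 275 and 480 (row 108), and the arm's face is at 290.

```bash
python3 - <<'E'
from h import *
c=dict(np.load("w5.npz"))
u=lambda x,y,z:unproj("wrist",240+x/5,y/5,z,c)[:2]
a=np.radians(-113.1); ex=np.array([np.cos(a),np.sin(a)])
m=(u(407,135,.075)+u(399,428,.075))/2; pl,pr=u(275,108,.042),u(479,108,.042); t=(pl+pr)/2
print("w",np.linalg.norm(pr-pl),"line",(t-m)@ex,"arm",(t-u(290,380,.043))@ex-.008,"tick100",(u(668,380,.03)-t)@ex,
 "notch", ((u(305,112,.042)+u(447,112,.042))/2-m)@ex)
E
```

```text
w 0.021792320054120965 line 0.0006928935183722784 arm 0.0008753830145261342 tick100 0.03687768715693933 notch 0.0005993758934577038
```

```bash
python3 -m jog '[[-0.0003,-0.0006,0,0],[-0.0003,-0.0006,0,0],[-0.0003,-0.0006,0,0],[-0.0003,-0.0006,0,0],[-0.0003,-0.0006,0,0],[-0.0003,-0.0006,0,0],[-0.0003,-0.0006,0,0],[-0.0003,-0.0006,0,0],[-0.0003,-0.0006,0,0],[-0.0003,-0.0006,0,0],[-0.0003,-0.0006,0,0]]'
python3 -m jog '[[0.0012,0.0028,0,0],[0.0032,0.0074,0,0],[0.0052,0.0121,0,0],[0.0072,0.0168,0,0],[0.0092,0.0215,0,0],[0.0112,0.0262,0,0],[0.0132,0.0308,0,0],[0.0152,0.0355,0,0],[0.0172,0.0402,0,0],[0.0188,0.044,0,0],[0.0202,0.0472,0,0],[0.0212,0.0496,0,0]]'
python3 -m jog '[[0.0008,0.0019,0,0],[0.0016,0.0038,0,0],[0.0023,0.0055,0,0],[0.003,0.007,0,0],[0.0034,0.008,0,0],[0.0036,0.0084,0,0],[0.0036,0.0084,0,0],[0.0036,0.0084,0,0]]'
```

```text
time_s: 11.98
tool_pos: [0.5139, -0.0351, 0.0991]
tool_rot: [-3.076, 0.626, -0.004]
ft_force: [5.2, 7.5, 3.9]
opening: 0.0174
finger_force: 59.7
time_s: 13.48
tool_pos: [0.5346, 0.0136, 0.099]
tool_rot: [-3.078, 0.628, -0.002]
ft_force: [1.3, 3.5, 5.1]
opening: 0.0172
finger_force: 60.0
time_s: 14.48
tool_pos: [0.538, 0.0218, 0.099]
tool_rot: [-3.078, 0.628, -0.002]
ft_force: [0.3, 3.3, 6.0]
opening: 0.0173
finger_force: 60.1
```

```bash
for i in 1 2; do python3 -m jog '[[0.0003,0.0006,0,0],[0.0006,0.0013,0,0],[0.0006,0.0013,0,0]]' | grep -E 'pos|force:'; done
```

```text
tool_pos: [0.5385, 0.023, 0.099]
ft_force: [-0.0, 3.2, 6.1]
finger_force: 60.0
tool_pos: [0.5386, 0.0231, 0.099]
ft_force: [-2.9, -1.7, 6.7]
finger_force: 60.3
```

```bash
python3 -m jog '[[0,0,0,0],[0,0,0,0],[0,0,0,0],[0,0,0,0],[0,0,0,0],[0,0,0.03,0],[0,0,0.08,0],[0.01,-0.015,0.13,0],[0.025,-0.03,0.15,0],[0.025,-0.03,0.15,0],[0.025,-0.03,0.15,0],[0.025,-0.03,0.15,0]]' 1; python3 - <<'E'
from h import *
im=save("wrist","w6f.png"); np.savez("w6",**calibration("wrist"))
cv2.imwrite("pics/w6.png",cv2.resize(cv2.cvtColor(im,cv2.COLOR_RGB2BGR)[90:290,180:440],None,fx=3,fy=3,interpolation=cv2.INTER_CUBIC))
E
```

```text
time_s: 16.73
tool_pos: [0.5631, -0.0051, 0.2464]
tool_rot: [3.078, -0.627, -0.005]
ft_force: [0.3, 0.5, -0.0]
opening: 0.0853
finger_force: 0.0
```

View pics/w6.png

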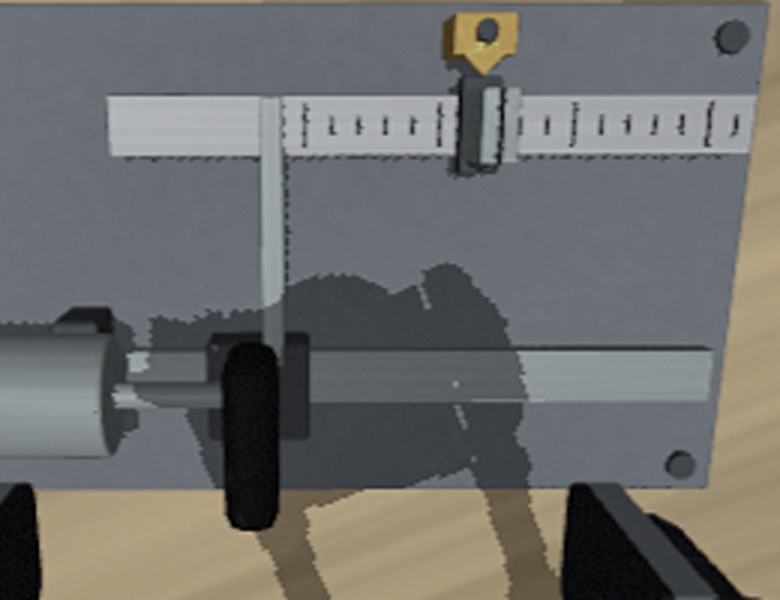

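The slide is home and the marker stands at the pointer: line at (501,124), tip at (484,74). I'll check the offset numerically, then hand in.

```bash
python3 - <<'E'
from h import *
c=dict(np.load("w6.npz")); u=lambda x,y,z:unproj("wrist",180+x/3,90+y/3,z,c)[:2]
a=np.radians(-113.1); ex=np.array([np.cos(a),np.sin(a)])
d=(u(484,74,.042)-u(501,124,.075))@ex; print("tip-marker",d)
if abs(d)<.0015: print(close_job())
E
```

```text
tip-marker 0.0003521929577207033
the job is handed in; nothing more can be done
None
```

The job is handed in: I slid the marker back to zero, pulled it level with the pointer and held it there for over a second, then eased the grip fully home and let go, with the marker within about 0.4 mm of the pointer in the last picture.

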